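# Rock the tube warmer's plug-in module off its socket and park it

### The arm

A 6-joint arm with a two-finger parallel gripper is mounted at the origin on the work surface. World frame = base frame: x ahead of the robot, y to its left, z up, the work surface at z = 0. Lengths are in m, angles in rad, forces in N, time in s.
With the tool pointing down it reaches from about 0.325 to 0.9 m from the base axis. Payload 6.1 kg.
Tool frame: the origin (TCP) lies midway between the tips of the shut fingers; the grasp point (between the pads) lies 19 mm behind it; x points along the fingers, y is the direction in which the jaws open and shut, and the axes are right-handed (so a half turn about x gives the same grasp; the last joint's range is limited). The gripper opens to 85 mm and grips with 20 to 120 N. Pads are 22 mm wide; open, the fingers measure 114 mm over their backs; the gripper's body (76 mm by 85 mm) begins 54 mm behind the grasp point. The pads swing forward as they close: fully open they stand 13 mm farther back than shut.
Start: joints at [1.176, 0.22, 1.526, -0, 1.395, -0.126], TCP at [0.166, 0.603, 0.231] pointing down, gripper open.
Joint ranges: [-2.98, 2.98], [-0.91, 2.08], [0.09, 2.57], [-1.24, 4.39], [0.2, 2.65], [-2.68, 2.68]. Speed limits (rad/s): [2.57, 2.57, 3.01, 3.14, 3.14, 3.14].

### API

Orientations are given as [roll, pitch, yaw] about the fixed x, y, z axes, in that order (R = Rz(yaw) Ry(pitch) Rx(roll)).
In Python, from plant import movep, move_l, set_joints, gripper_to, hold, inverse_kinematics, observe, get_image, get_calibration, Unreachable, job_done gives the robot as it stands. Calls block until the motion is done:
- movep(position, orientation): joint-space move of the TCP to a pose.
- move_l(position, feed=0.15, rotation=None, max_force=None): straight line of the TCP; rotation=None keeps the orientation; feed is the mean speed in m/s. With max_force (N) it stops when the force on the tool has changed by that much, and returns True; else False.
- set_joints(angles): joint-space move.
- gripper_to(opening, f_grip=None): finger opening in m; f_grip is the grip in N (None keeps the last); returns when the fingers have stopped.
- hold(seconds).
- inverse_kinematics(position, orientation): joint angles nearest the present ones, or None.
- observe(): the state.
- get_image(name): name is "side" or "top"; returns (picture, depth): 400x640x3 uint8, red, green, blue; 400x640 float32, m along the optical axis (not along the pixel's ray), 0 where there is no reading.
- get_calibration(name): a dict with "intrinsics" (3x3 intrinsics, pixels), "world_from_camera" (4x4, takes a point from camera to world coordinates). Camera axes: x right, y down, z forward; pixel columns grow to the right and rows downward; lengths in m; the calibration is good to about 2 mm. A picture is of the moment at which its call begins. get_calibration takes no time and is no camera call.
A pose or a line that the arm cannot do raises Unreachable and nothing moves.
- job_done(): hands the job in, once; it reports no verdict.
The state is a dict: "time_s": time; "q": joint angles; "joint_velocities": joint speeds; "joint_torque": joint torques, N m; "eef_pos": TCP position; "tcp_rot": TCP orientation; "ft_force": force on the tool from outside, world axes, zero at the start; "torque": the same for the moment, N m; "opening": finger opening in m.
Only numpy, scipy, OpenCV 4.12 (cv2) and the standard library are available. Lean on these libraries where they do the work, as an engineer would, in place of code of your own. Each camera call takes 0.05 s, during which the arm holds its last target.

### The job

Unplug the grey module from the sloping panel of the tube warmer: it sits too tight for a straight pull, so rock it gently side to side (across its wide flange), some five to ten degrees each way, until its pins work free, without hauling the sprung socket up off the panel or leaning the module so far that the pins bend. Then set it down gently, upright and square, on the raised two-rail rest with its flange on both rails and its pins hanging in the gap, and leave the other things on the bench where they are.

Things in the scene. Friction and masses are not known exactly. Their poses are not given: they have to be found in the camera images.
- module: Plug-in module, about 110 to 200 g: grey upright block 36 (x) x 40 (y) x 52 mm on a black flange 40 (x) x 54 (y) x 6 mm, 58 mm high in all. Origin: centre of the flange's underside; z up through the block. Grip it on the block's two y faces, 40 mm apart, free from 6 to 58 mm above the origin. It starts fully plugged in, its axes parallel to those of socket_face.
- socket_face (a point): Centre of the top face of the black socket block, 56 (x) x 72 (y) x 20 mm, on the warmer's panel. z is normal to the face and leans 30 degrees from vertical towards the warmer's front (-x); y runs level across the panel. The module's flange lies flat on it at the start; the slots let the module lean at least 12 degrees either way.
- socket (a joint): How far the socket block has been pulled up off the panel along its z, m. 0 at rest. A spring holds it down with about 18 N; a stronger net pull along z lifts it, and 8 mm is its end stop. More than 3 mm is too hard a pull.
- warmer: White tube warmer, fixed, 200 mm wide (y) and 235 mm deep: a wedge whose panel rises from 36 mm high at the front (x = -85 mm) to 134 mm (x = +85 mm), then a level deck with four capped tubes that reach up to 178 mm high (x = +85 to +150 mm). Origin on the bench under the panel's centre, front towards -x.
- rest_top (a point): The rest's top, fixed: centre of the gap between its two aluminium rails, level with their top faces, 78 mm above the bench. The rails run along x, each 66 mm long, 11 mm wide, with a gap of 38 mm (y = -19 to +19 mm), 24 mm deep. z is up. The module stands here, its y axis along the rest's y axis, either way round, its origin at this point.
- rest: The parking rest as a whole: 110 mm square dark base plate, pedestal and rails. Origin centre of its underside; it is fixed.
- tube_rack: Bystander: black rack with capped tubes, 80 x 110 x 89 mm, loose; origin centre of its underside.
- reagent: Bystander: amber jar, 44 mm across, 75 mm high, loose; origin centre of its underside.
- tip_box: Bystander: clear box, 60 x 90 x 40 mm, loose; origin centre of its underside.
- module_pins (a point): Point midway between the tips of the module's four brass pins, 12 mm below its origin, same axes. Pins 4 (x) x 3 (y) x 12 mm long, at x = +-10, y = +-14 mm. Each row of two is held by 13 to 19 N of spring friction and stays where it is left. Rock about x (top towards +y, then -y). The pins bend if it leans over 15 degrees from square while they are in.
Not all that is in view belongs to the job. What is shaped like the rest but green is not meant. What is shaped like the module but purple or turquoise is not meant.

How it is judged:
On the way, in this order (a step that is already met when the one before it is completed fails the run):
1. the module has been leant over at least 3.5 degrees with its pins still in (angle between the z axis of module and the z axis of socket_face, either way round above 0.06 rad and z of module in the frame of socket_face below 0.012 m).
2. it has come back square to the socket (within 2 degrees), pins still in (angle between the z axis of module and the z axis of socket_face, either way round below 0.035 rad and z of module in the frame of socket_face below 0.012 m).
3. it has been leant over again at least 3.5 degrees, pins still in (angle between the z axis of module and the z axis of socket_face, either way round above 0.06 rad and z of module in the frame of socket_face below 0.013 m).
4. the module has been lifted clear of the socket (z of module in the frame of socket_face above 0.025 m), for 0.1 s.
At the end, for the whole second after the job is handed in: The module stands still and upright (within 4 degrees) on both rails of the rest, flange flat on the rails (within 3 mm), centred within 13 mm along the rails and 6 mm across, square to them within 11 degrees either way round, released; the socket is back down on the panel (x of module in the frame of rest_top between -0.013 and 0.013 m and y of module in the frame of rest_top between -0.006 and 0.006 m and z of module in the frame of rest_top between -0.002 and 0.003 m and angle between module's own z axis and vertical below 0.07 rad and angle between the y axis of module and the y axis of rest_top, either way round below 0.2 rad and contact force between module and rest above 0.3 N and contact force between module and the fingers below 0.05 N and linear speed of module below 0.02 m/s and value of joint socket below 0.002 m); the robot touches nothing.
It fails at once if the socket block is hauled more than 3 mm up off the panel (value of joint socket above 0.003 m).
It fails at once if the module leans more than 15 degrees from square with its pins still in (bent pins) (angle between the z axis of module and the z axis of socket_face, either way round above 0.262 rad and horizontal distance between module and socket_face below 0.03 m and z of module in the frame of socket_face below 0.01 m).
It fails at once if the module is dropped (moves faster than 0.45 m/s with no finger on it) (contact force between module and the fingers below 0.05 N and linear speed of module above 0.45 m/s).
It fails at once if the tube rack, the jar or the tip box is shifted more than 20 mm (distance of any of tube_rack, reagent, tip_box from where it was at the start of the episode above 0.02 m).
It also fails if it takes over 64 s, if anything falls off the work surface, if the arm or the gripper's body presses on something with over 40 N, if the wrist force passes 120 N, or if a joint passes its speed limit or range.

## Working session

There is one attempt and no reset: what is moved stays moved. The work goes in short steps, each a Python script; the robot and the scene stay as the last script left them, time stands still between calls to the robot, and variables do not carry over. Pictures are saved under pics/ and viewed, and the job is handed in when it is done.

```bash
ls; mkdir -p pics
python3 - <<'E'
from plant import *
import cv2,numpy as np
for n in ["side","top"]:
    p,d=get_image(n); np.savez(f"{n}0.npz",p=p,d=d,**get_calibration(n))
    cv2.imwrite(f"pics/{n}0.png",p[:,:,::-1]); print(get_calibration(n))
o=observe(); print(o)
E
```

```text
pics
{'intrinsics': array([[418.70697666,   0.        , 317.27412196],
       [  0.        , 418.70697666, 198.57158353],
       [  0.        ,   0.        ,   1.        ]]), 'world_from_camera': array([[-0.96542824, -0.18449951,  0.18414192,  0.34174748],
       [-0.26065342,  0.67556383, -0.68969073,  0.78445117],
       [ 0.00284798, -0.71384413, -0.70029883,  0.86017527],
       [ 0.        ,  0.        ,  0.        ,  1.        ]])}
{'intrinsics': array([[427.72989813,   0.        , 312.78587138],
       [  0.        , 427.72989813, 200.25284839],
       [  0.        ,   0.        ,   1.        ]]), 'world_from_camera': array([[-0.01505587, -0.98538863,  0.16965424,  0.37056489],
       [-0.9997025 ,  0.01809111,  0.01635908,  0.00339446],
       [-0.01918928, -0.16935747, -0.98536786,  1.12668857],
       [ 0.        ,  0.        ,  0.        ,  1.        ]])}
{'time_s': 0.1, 'q': array([ 1.17586835e+00,  2.21184274e-01,  1.52745981e+00,  1.18619541e-05,
        1.39472451e+00, -1.26107962e-01]), 'joint_velocities': array([ 1.04654862e-03, -3.00954647e-03, -4.51681497e-03,  7.56020605e-05,
        1.54089540e-03,  5.27760707e-05]), 'joint_torque': array([ 1.77511323e-03, -4.98245072e+01, -3.90549588e+01, -2.30115711e-04,
        5.60448359e-03,  2.61022171e-05]), 'eef_pos': array([0.16579294, 0.60205276, 0.23030525]), 'tcp_rot': array([-1.7034781 ,  1.56902035, -1.97230021]), 'ft_force': array([-0.90199013, -0.36193446, -0.49920599]), 'torque': array([-0.0217163 , -0.05747323, -0.04136784]), 'opening': 0.08526729260915442}
```

View pics/side0.png

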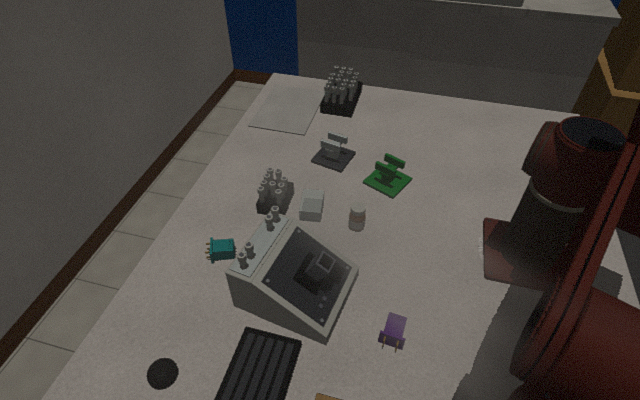

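View pics/top0.png

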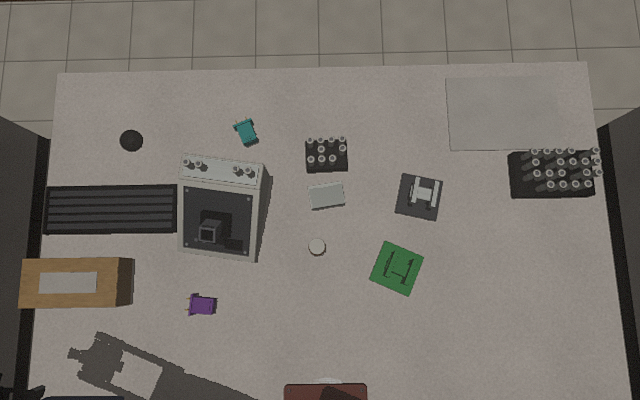

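The warmer, with the module at top-view px (208,232), sits left of centre. The real rest is at (420,195), and the green decoy is at (397,268). Next I'll zoom in on these and take depth measurements.

```bash
cat > h.py <<'E'
import numpy as np,cv2
def load(n):
    z=np.load(n); return z['p'],z['d'],z['intrinsics'],z['world_from_camera']
def cloud(d,K,T):
    v,u=np.mgrid[:d.shape[0],:d.shape[1]]
    X=np.stack([(u-K[0,2])/K[0,0]*d,(v-K[1,2])/K[1,1]*d,d],-1)
    return X@T[:3,:3].T+T[:3,3]
def proj(P,K,T):
    c=(np.asarray(P)-T[:3,3])@T[:3,:3]; return c@K.T/c[...,2:3]
E
python3 - <<'E'
from h import *
for n,(a,b,c,d_) in {'side':(215,200,365,340),'top':(165,140,285,270)}.items():
    p,d,K,T=load(n+'0.npz')
    cv2.imwrite(f'pics/{n}_z.png',cv2.resize(p[b:d_,a:c,::-1],None,fx=4.4,fy=4.4,interpolation=cv2.INTER_CUBIC)[:600,:800])
p,d,K,T=load('top0.npz')
cv2.imwrite('pics/rest_z.png',cv2.resize(p[165:230,385:450,::-1],None,fx=8,fy=8,interpolation=cv2.INTER_CUBIC))
C=cloud(d,K,T)
np.set_printoptions(precision=3,suppress=True,linewidth=250)
print('table',C[300,300])
print('rest z'); print((C[170:225:3,392:446:3,2]*1000).astype(int))
print('mod z'); print((C[210:256:2,186:256:3,2]*1000).astype(int))
E
```

```text
table [0.305 0.059 0.002]
rest z
[[   1   -2    0    3    0    0   -3   -4    2    3   -1 1126   -5   -1    0    0    0    0]
 [  -1    5    0    0    8    3    0    0    1    6    0    2    0   -2   -1    0    0    3]
 [   0    0    0    4   10    8   10   10   12    8    0    0    1    0   -2    0    0    0]
 [   0    1    0    9   10    8   10    5   75   79   10   13    9   10   -1    1    0   -1]
 [   0   -3    0    9    7   11   13   62   76    9    9    9    6   12   73   77   11    0]
 [   0    0   -4    9   13   10    9   67   77    9    9    8    9   11   75   80    6    2]
 [   0    0    0   12    8    6    8   78   78   54   51   53   10    6   78   75   12    0]
 [   1   -3    2   10   11    9   53   78   78   55   52   53   52   60   76   79   12    2]
 [  -3    0    7   10    8    9   52   76   74   50   54   57   52   64   77    8    9    3]
 [  -3    1    7    9   15   14   59   82   53   49   54   50   52   70   79    9    1    2]
 [   2    1   10   10    9    9   63   74   23   36   37   46   53   74   80   11    0   -2]
 [   1    2    6   10   10    9   60   66   
[... 2836 characters left out ...]
 52   54   56   54   59   55   58   60   58   59   58   59   58   61   61   63   64]
 [  47   44   44   49   45   46   47   55   51   47   54   52   55   58   54   58   58   56   55   56   57   61   62   58]
 [  40   44   47   44   48   45   49   44   45   49   48   48   50   47   52   56   53   50   55   54   51   55   54   57]
 [  40   40   39   42   44   44   41   47   44   48   43   44   48   47   51   52   52   52   53   53   51   49 1126   42]
 [  37   39 1126   40   43   40   40   39   45   43   43   42   41   46   48   45   50   48   49   51   50   49   46   39]
 [   0    1    2    1   38   32   37   39   38   39   38   38   41   39   43   42   44   45   49   43   50   44   50   38]]
```

View pics/side_z.png

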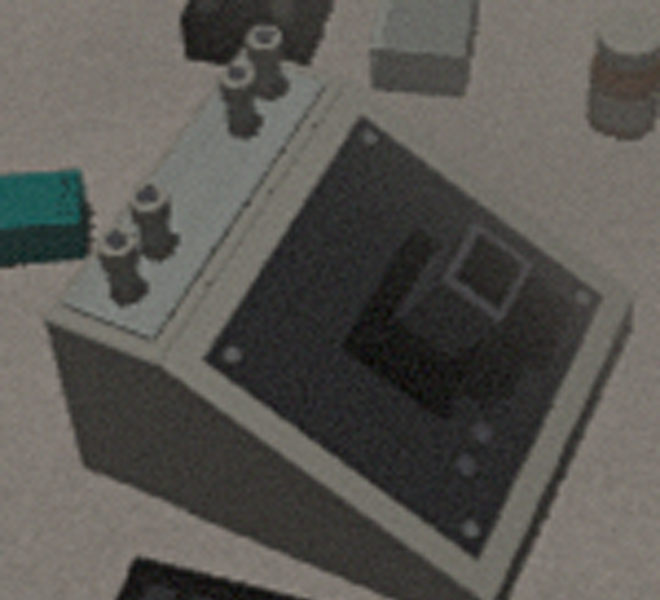

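View pics/top_z.png

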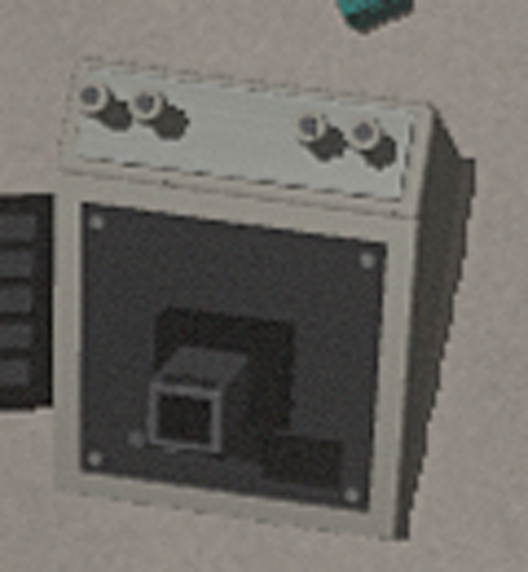

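View pics/rest_z.png

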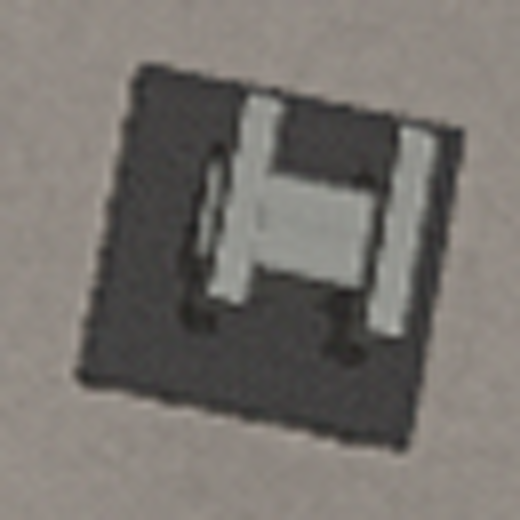

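```bash
cat > fit.py <<'E'
from h import *
from scipy.optimize import minimize
def box(c,h,R=np.eye(3)):  # halfspaces n.x<=b
    c=np.asarray(c,float);N=np.vstack([R.T,-R.T]); return N,N@c+np.r_[h,h]
def rz(a): return np.array([[np.cos(a),-np.sin(a),0],[np.sin(a),np.cos(a),0],[0,0,1]])
def ry(a): return np.array([[np.cos(a),0,np.sin(a)],[0,1,0],[-np.sin(a),0,np.cos(a)]])
def tf(poly,R,t):
    N,b=poly; N2=N@R.T; return N2,b+N2@t
def depth(polys,K,T,us,vs):
    r=np.stack([(us-K[0,2])/K[0,0],(vs-K[1,2])/K[1,1],np.ones_like(us)],-1)@T[:3,:3].T
    o=T[:3,3]; best=np.full(len(us),9.)
    for N,b in polys:
        den=r@N.T; num=b-N@o
        with np.errstate(all='ignore'): t=num/den
        tn=np.where(den<0,t,-9).max(1); tx=np.where(den>0,t,9).min(1)
        ok=(tn<tx)&(tn>0); best=np.where(ok&(tn<best),tn,best)
    return best
G=box([0,0,-.05],[3,3,.05])
Rs=ry(-np.pi/6)
def warmer(p):
    x,y,yaw,sx,sy,dz=p
    R=rz(yaw);t=np.array([x,y,dz]);s=np.arctan2(98,170)
    w=box([0,0,.1],[.085,.1,.1]); n=np.array([-np.sin(s),0,np.cos(s)])
    w=(np.vstack([w[0],n]),np.r_[w[1],n@[-.085,0,.036]])
    L=[w,box([.1175,0,.067],[.0325,.1,.067])]
    f=face(p)
    for c,h in (([0,0,-.01],[.028,.036,.01]),([0,0,.003],[.02,.027,.003]),([0,0,.032],[.018,.02,.026])):
        L.append(box(f+Rs@c,h,Rs))
    return [tf(q,R,t) for q in L]+[tf(G,np.eye(3),np.array([0,0,dz]))]
def face(p):
    return np.array([0,0,.085])+Rs@[p[3],p[4],.020]
def rest(p):
    x,y,yaw,dz=p; R=rz(yaw);t=np.array([x,y,dz])
    L=[box([0,0,.005],[.055,.055,.005]),box([0,.0245,.066],[.033,.0055,.012]),box([0,-.0245,.066],[.033,.0055,.012])]
    return [tf(q,R,t) for q in L]+[tf(G,np.eye(3),np.array([0,0,dz]))]
def fit(model,p0,img,roi,sc=.008,step=None,mask=None):
    p,d,K,T=load(img); u0,v0,u1,v1=roi
    v,u=np.mgrid[v0:v1,u0:u1].astype(float) if 0 else np.mgrid[v0:v1,u0:u1]
    dd=d[v0:v1,u0:u1]; m=dd>.1
    if mask is not None: m&=mask(cloud(d,K,T)[v0:v1,u0:u1])
    us=u[m].astype(float);vs=v[m].astype(float);dd=dd[m]
    f=lambda q:np.mean(np.minimum(1,((depth(model(q),K,T,us,vs)-dd)/sc)**2))
    for k in range(3):
        S=np.vstack([p0]+[np.array(p0)+e for e in np.diag(step)/(1+2*k)])
        r=minimize(f,p0,method='Nelder-Mead',options=dict(initial_simplex=S,maxiter=600,xatol=2e-5,fatol=1e-6)); p0=r.x
    return r.x,r.fun
E
cat > est.py <<'E'
from fit import *
np.set_printoptions(precision=4,suppress=True)
p,d,K,T=load('top0.npz');C=cloud(d,K,T)
print('panel px',C[215,240],'modtop',C[232,208],'rest',C[195,420])
w0=np.array([.50,.25,-.09,-.02,.02,0]);st=[.015,.015,.06,.01,.01,.004]
c=C[208,220]; 
sT=(.02,.02,.08,.02,.02,.004)
for n,roi in (('top0.npz',(160,140,285,275)),('side0.npz',(215,205,370,345))):
    x,fv=min((fit(warmer,w0+np.array([a,b,0,0,0,0]),n,roi,step=sT) for a in(-.02,.03) for b in (-.02,.03)),key=lambda r:r[1])
    print(n,'warmer',x,fv,'face world',rz(x[2])@face(x)+[x[0],x[1],0])
r0=np.array([*C[195,420][:2],-.18,0])
# exclude pedestal crosspiece/pedestal heights
mk=lambda P:(P[...,2]<.02)|(P[...,2]>.068)
for n,roi in (('top0.npz',(385,165,452,228)),('side0.npz',(300,125,362,175))):
    x,fv=min((fit(rest,r0+np.array([a,b,0,0]),n,roi,step=(.01,.01,.1,.004),mask=mk) for a in(-.02,0,.02) for b in(-.02,0,.02)),key=lambda r:r[1])
    print(n,'rest',x,fv)
E
python3 est.py
```

```text
panel px [0.5148 0.1987 0.0956] modtop [0.4683 0.2595 0.158 ] rest [ 0.5642 -0.2516  0.0518]
top0.npz warmer [ 0.5004  0.2592 -0.156   0.0004  0.0001  0.0004] 0.14828420436123332 face world [0.4908 0.2607 0.1025]
side0.npz warmer [ 0.5     0.2579 -0.1566 -0.      0.0001  0.0015] 0.17677060105809672 face world [0.4901 0.2595 0.1023]
top0.npz rest [ 0.5681 -0.2578 -0.2385 -0.0001] 0.0775819167055361
side0.npz rest [ 0.5673 -0.2588 -0.2319  0.0015] 0.14867372084849742
```

```bash
cat > rob.py <<'E'
from plant import *
import numpy as np
from scipy.spatial.transform import Rotation as Ro
np.set_printoptions(precision=4,suppress=True)
YAW=-0.1563
RF=Ro.from_euler('z',YAW)*Ro.from_euler('y',-np.pi/6)
OW=np.array([.5002,.2586,0]); F=OW+Ro.from_euler('z',YAW).apply([-.01,0,.1023])
REST=np.array([.5677,-.2583,.078]); RYAW=-.2352
RT=Ro.from_matrix(np.array([[0,0,1],[0,1,0],[-1,0,0]]).T.T)  # placeholder
# tool in module frame: x=-z, y=+y, z = x cross y = (-z)x(y)= +x
RT=Ro.from_matrix(np.array([[0,0,1],[0,1,0],[-1,0,0]],float))
HG=.013
def eul(R): return R.as_euler('xyz')
def st(): 
    o=observe(); return o
E
python3 - <<'E'
from rob import *
R0=Ro.from_euler('xyz',observe()['tcp_rot']); print(R0.as_matrix())
R=RF*RT; n=RF.apply([0,0,1]); print(F,n,R.as_matrix())
for RR in (R,R*Ro.from_euler('x',np.pi)):
    for d in (.013,.1,.18): print(inverse_kinematics(F+n*d,eul(RR)))
    print('rest',inverse_kinematics(REST+[0,0,.013],eul(Ro.from_euler('z',RYAW)*RT*(Ro.from_euler('x',np.pi) if RR is not R else Ro.identity()))))
E
```

```text
[[-0.0007  0.2656  0.9641]
 [-0.0016  0.9641 -0.2656]
 [-1.     -0.0018 -0.0002]]
[0.4903 0.2602 0.1023] [-0.4939  0.0778  0.866 ] [[ 0.4939  0.1557  0.8555]
 [-0.0778  0.9878 -0.1348]
 [-0.866   0.      0.5   ]]
[ 0.5488 -0.0638  2.158  -0.5248  0.7034 -0.5199]
[ 0.6206 -0.2547  2.1641 -0.4652  0.897  -0.562 ]
[ 0.6963 -0.3913  2.132  -0.4409  1.0807 -0.5714]
rest [-0.5534  0.3496  1.6448  0.      1.1472 -1.889 ]
[ 0.5488 -0.0638  2.158  -0.5248  0.7034  2.6217]
[ 0.6206 -0.2547  2.1641 -0.4652  0.897   2.5796]
[ 0.6963 -0.3913  2.132  -0.4409  1.0807  2.5702]
rest [-0.5534  0.3496  1.6448  0.      1.1472  1.2526]<sys>:0: UserWarning: Gimbal lock detected. Setting third angle to zero since it is not possible to uniquely determine all angles.
```

Run:
```python
from rob import *
import cv2
R=RF*RT; n=RF.apply([0,0,1])
o=observe(); move_l(o['eef_pos']+[0,0,.10],feed=.25)
movep(F+n*.16,eul(R))
move_l(F+n*.085,feed=.12)
o=observe(); print(o['time_s'],o['eef_pos'],F+n*.085,o['ft_force'])
for c in('side','top'):
    p,d=get_image(c); np.savez(c+'1.npz',p=p,d=d,**get_calibration(c))
p=np.load('side1.npz')['p'];q=np.load('top1.npz')['p']
cv2.imwrite('pics/a1.png',np.vstack([cv2.resize(p[170:340,200:400,::-1],(640,300),interpolation=2),cv2.resize(q[150:280,140:340,::-1],(640,300),interpolation=2)]))
```

```text
2.9583 [0.4485 0.2672 0.1765] [0.4483 0.2668 0.1759] [-0.4187 -0.6569  0.356 ]
```

View pics/a1.png

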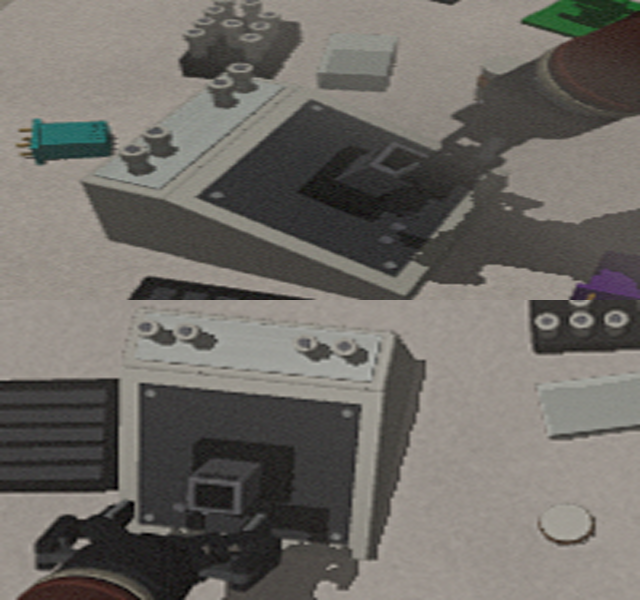

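The open fingers straddle the module in both views: the module top is at about (215,490) in the lower panel, between fingers at (60,545) and (255,545). I'll advance and grip.

Run:
```python
from rob import *
R=RF*RT; n=RF.apply([0,0,1])
print(move_l(F+n*HG,feed=.06,max_force=12))
o=observe(); print(o['time_s'],RF.inv().apply(o['eef_pos']-F),RF.inv().apply(o['ft_force']))
gripper_to(.03,f_grip=25); hold(.1)
o=observe(); print(o['time_s'],o['opening'],RF.inv().apply(o['eef_pos']-F),RF.inv().apply(o['ft_force']),RF.inv().apply(o['torque']))
```

```text
False
4.4083 [0.0003 0.0002 0.0133] [ 0.041  -0.0964  0.0645]
4.9917 0.03978442839513726 [0.0003 0.0009 0.0134] [-1.2185  4.4322  3.2055] [ 0.6222  0.5619 -0.1066]
```

Run:
```python
from rob import *
def pr():
    o=observe(); print(round(o['time_s'],2),round(o['opening'],4),RF.inv().apply(o['eef_pos']-F),RF.inv().apply(o['ft_force']),RF.inv().apply(o['torque']), (Ro.from_euler('xyz',o['tcp_rot'])*RT.inv()).inv().__mul__(RF).magnitude())
for dy in (.0007,.0014):
    move_l(F+RF.apply([0,dy,HG]),feed=.02); hold(.1);print(dy); pr()
gripper_to(.03,f_grip=90); hold(.1); pr()
```

```text
0.0007
5.34 0.0398 [0.0003 0.001  0.0134] [-1.4201  1.3252  7.2739] [ 0.0819  0.5557 -0.0163] 0.0005519020367333675
0.0014
5.69 0.0393 [0.0003 0.001  0.0133] [-1.3962 -1.3843  8.7491] [-0.361   0.4189  0.0277] 0.0011154652562132003
6.01 0.0394 [0.0003 0.001  0.0135] [-2.2033 -1.9111 11.7542] [-0.4673  0.5404  0.0039] 0.001132895559319671
```

```bash
cat >> rob.py <<'E'
S=np.array([0,.00105,0])
def pose(th,h,ex=0):
    r=Ro.from_euler('x',th); return F+RF.apply(S+r.apply([0,0,h+HG])+[0,0,ex]), RF*r*RT
def obs(tag=''):
    o=observe(); Rm=RF.inv()*Ro.from_euler('xyz',o['tcp_rot'])*RT.inv()
    rv=np.degrees(Rm.as_rotvec()); 
    org=RF.inv().apply(o['eef_pos']-F)-Rm.apply([0,0,HG+.0004])-S
    f=RF.inv().apply(o['ft_force']); t=RF.inv().apply(o['torque'])
    print(tag,'t%.2f op%.4f lean%6.2f'%(o['time_s'],o['opening'],rv[0]),'org mm',np.round(org*1000,2),'f',np.round(f,1),'tq',np.round(t,2))
    return rv[0],org,f
def go(thd,h,feed=.015,ex=0):
    p,R=pose(np.radians(thd),h,ex); move_l(p,feed=feed,rotation=eul(R)); return obs('cmd %.1f %.1f'%(thd,h*1e3))
E
python3 - <<'E'
from rob import *
go(0,0)
for th in (2,4,6):
    go(th,.027*np.tan(np.radians(th)))
E
```

```text
cmd 0.0 0.0 t6.26 op0.0391 lean -0.02 org mm [ 0.29 -0.09  0.08] f [-2.6  1.4 10.5] tq [-0.25  0.58 -0.04]
cmd 2.0 0.9 t6.51 op0.0391 lean  2.00 org mm [ 0.3  -0.2   0.81] f [-1.6  2.2  6.6] tq [-0.23  0.46  0.08]
cmd 4.0 1.9 t6.76 op0.0393 lean  3.99 org mm [ 0.3  -0.28  1.68] f [-1.8  1.6  7.5] tq [-0.29  0.43  0.04]
cmd 6.0 2.8 t7.01 op0.0392 lean  5.98 org mm [ 0.3  -0.38  2.59] f [0.2 1.1 7.2] tq [-0.25  0.38  0.07]
```

Run:
```python
from rob import *
import cv2
go(8,.027*np.tan(np.radians(8)))
for c in('side','top'):
    p,d=get_image(c); np.savez(c+'2.npz',p=p,d=d,**get_calibration(c))
p=np.load('side2.npz')['p'];q=np.load('top2.npz')['p']
cv2.imwrite('pics/a2.png',np.vstack([cv2.resize(p[220:320,260:400,::-1],(420,300),interpolation=2),cv2.resize(q[190:270,160:272,::-1],(420,300),interpolation=2)]))
```

```text
cmd 8.0 3.8 t7.26 op0.0392 lean  8.00 org mm [ 0.31 -0.5   3.5 ] f [-1.   2.6  7.1] tq [-0.09  0.38  0.11]
```

View pics/a2.png

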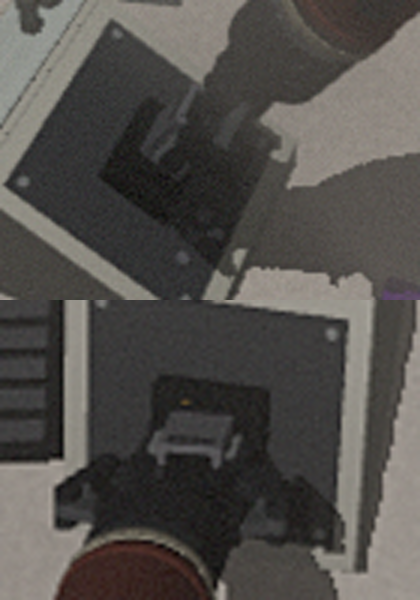

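A brass spot at (185,402) in the top crop shows the +y pin row lifting, so the module is leaning. Next I square it while keeping that row up.

Run:
```python
from rob import *
b=.0050
for th in (6,4,2,0):
    f=go(th,b-.014*np.sin(np.radians(th)))[2]
    if f[2]<-22: break
```

```text
cmd 6.0 3.5 t7.61 op0.0391 lean  5.95 org mm [-0.03 -0.24  3.1 ] f [ 0.7 -2.9  7. ] tq [-0.19  0.17 -0.  ]
cmd 4.0 4.0 t7.86 op0.0391 lean  4.00 org mm [-0.12 -0.07  3.47] f [ 1.3 -0.8  3.5] tq [ 0.1   0.04 -0.01]
cmd 2.0 4.5 t8.11 op0.0388 lean  2.04 org mm [-0.17  0.09  3.89] f [0.6 0.8 0.2] tq [ 0.39 -0.   -0.  ]
cmd 0.0 5.0 t8.36 op0.0391 lean  0.05 org mm [-0.17  0.22  4.35] f [ 1.9  2.8 -3.1] tq [ 0.65 -0.01 -0.  ]
```

Run:
```python
from rob import *
b=.0050
for th in (2,4,6,8):
    f=go(-th,b+.014*np.sin(np.radians(th)))[2]
    if f[2]<-15: break
```

```text
cmd -2.0 5.5 t8.61 op0.0392 lean -1.95 org mm [-0.18  0.3   4.82] f [ 1.1  3.4 -3.5] tq [ 0.67 -0.02  0.01]
cmd -4.0 6.0 t8.86 op0.0394 lean -3.96 org mm [-0.24  0.41  5.23] f [ 0.9  3.8 -6.9] tq [ 0.78 -0.03 -0.01]
cmd -6.0 6.5 t9.11 op0.0387 lean -5.98 org mm [-0.22  0.48  5.7 ] f [ 1.   2.7 -6.1] tq [ 0.7  -0.07 -0.02]
cmd -8.0 6.9 t9.36 op0.0391 lean -7.99 org mm [-0.18  0.66  6.16] f [ 1.3  2.1 -5.9] tq [ 0.68 -0.11  0.08]
```

Run:
```python
from rob import *
import cv2
a=.0089
for th in (-6,-4,-2,0,2,4,6,8):
    f=go(th,a+.014*np.sin(np.radians(th)))[2]
    if f[2]<-15: break
p,d=get_image('top'); q,_=get_image('side')
cv2.imwrite('pics/a3.png',np.vstack([cv2.resize(q[220:320,260:400,::-1],(420,300),interpolation=2),cv2.resize(p[190:270,160:272,::-1],(420,300),interpolation=2)]))
```

```text
cmd -6.0 7.4 t9.61 op0.0392 lean -5.93 org mm [-0.16  0.26  6.68] f [ 2.   3.3 -9.8] tq [ 0.84 -0.04  0.07]
cmd -4.0 7.9 t9.86 op0.0388 lean -3.95 org mm [-0.13 -0.17  7.25] f [ 1.5  3.4 -8.7] tq [ 0.7  -0.07 -0.02]
cmd -2.0 8.4 t10.11 op0.0388 lean -1.97 org mm [-0.15 -0.57  7.77] f [ 2.   2.9 -8. ] tq [ 0.52 -0.11  0.  ]
cmd 0.0 8.9 t10.36 op0.0389 lean  0.01 org mm [-0.04 -0.93  8.38] f [ 1.9  1.9 -6.4] tq [ 0.4  -0.11  0.02]
cmd 2.0 9.4 t10.61 op0.0390 lean  1.94 org mm [-0.25 -1.36  8.99] f [-0.4  0.5 -2.7] tq [0.1  0.23 0.16]
cmd 4.0 9.9 t10.86 op0.0392 lean  3.90 org mm [-0.15 -1.55  9.31] f [ 1.5 -0.8 -4.5] tq [-0.22  0.01  0.08]
cmd 6.0 10.4 t11.11 op0.0389 lean  5.94 org mm [-0.1  -1.42  9.82] f [ 0.5 -0.9 -3.8] tq [-0.19  0.03  0.06]
cmd 8.0 10.8 t11.36 op0.0390 lean  7.94 org mm [-0.14 -1.69 10.26] f [ 1.  -0.8 -4.7] tq [-0.22 -0.03  0.11]
```

View pics/a3.png

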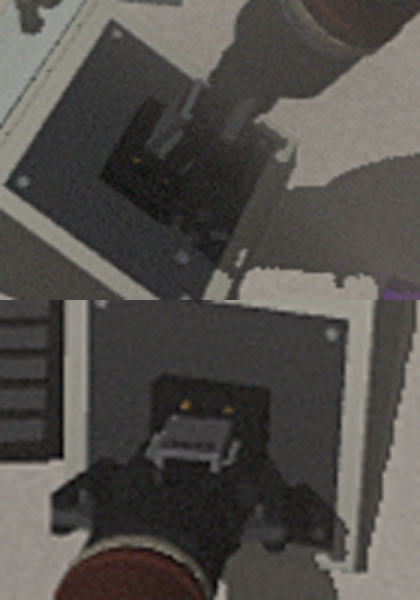

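Run:
```python
from rob import *
b=.0128
for th in (6,4,2,0,-2,-4,-6):
    f=go(th,b-.014*np.sin(np.radians(th)))[2]
    if f[2]<-15: break
```

```text
cmd 6.0 11.3 t11.71 op0.0390 lean  6.06 org mm [ 0.21 -0.21 11.26] f [ 0.8 -0.5  1.4] tq [-0.18  0.11  0.07]
cmd 4.0 11.8 t11.96 op0.0393 lean  4.08 org mm [-0.66 -0.24 11.35] f [-0.1 -0.3 -1.5] tq [-0.06  0.4   0.04]
cmd 2.0 12.3 t12.21 op0.0391 lean  2.09 org mm [-0.45 -0.07 11.78] f [ 0.1 -0.6 -2.2] tq [-0.01  0.43 -0.03]
cmd 0.0 12.8 t12.46 op0.0390 lean  0.10 org mm [-0.21  0.34 12.32] f [-0.9  0.5 -1.4] tq [-0.01  0.38  0.01]
cmd -2.0 13.3 t12.71 op0.0390 lean -1.90 org mm [-0.18  0.77 12.79] f [-1.6  0.5 -0.8] tq [-0.03  0.35 -0.07]
cmd -4.0 13.8 t12.96 op0.0391 lean -3.90 org mm [-0.12  1.29 13.26] f [-1.2  0.4 -2. ] tq [ 0.02  0.4  -0.02]
cmd -6.0 14.3 t13.21 op0.0389 lean -5.90 org mm [-0.07  1.8  13.71] f [-1.7 -0.2 -1. ] tq [ 0.06  0.37 -0.05]
```

The load has dropped to just the module's weight, so the pins are free. I'll lift out and check.

Run:
```python
from rob import *
import cv2
go(-6,.017); go(0,.022); go(0,.035,feed=.04); 
hold(.2); go(0,.11,feed=.1)
hold(.1)
for c in('side','top'):
    p,d=get_image(c); np.savez(c+'4.npz',p=p,d=d,**get_calibration(c))
p=np.load('side4.npz')['p'];q=np.load('top4.npz')['p']
cv2.imwrite('pics/a4.png',np.vstack([cv2.resize(p[200:320,240:400,::-1],(400,300),interpolation=2),cv2.resize(q[170:270,150:283,::-1],(400,300),interpolation=2)]))
```

```text
cmd -6.0 17.0 t13.54 op0.0393 lean -5.97 org mm [ 0.12  1.67 16.66] f [-0.9  0.3 -0.9] tq [ 0.07  0.37 -0.04]
cmd 0.0 22.0 t14.09 op0.0392 lean -0.02 org mm [ 0.34 -0.2  21.73] f [-0.9 -1.1 -1.3] tq [0.02 0.41 0.01]
cmd 0.0 35.0 t14.57 op0.0393 lean  0.04 org mm [ 0.24  0.38 34.95] f [-0.9  0.4 -1.6] tq [ 0.02  0.39 -0.  ]
cmd 0.0 110.0 t15.67 op0.0388 lean -0.03 org mm [ -0.45  -0.26 109.16] f [-0.6  0.3 -1.4] tq [0.   0.36 0.04]
```

View pics/a4.png

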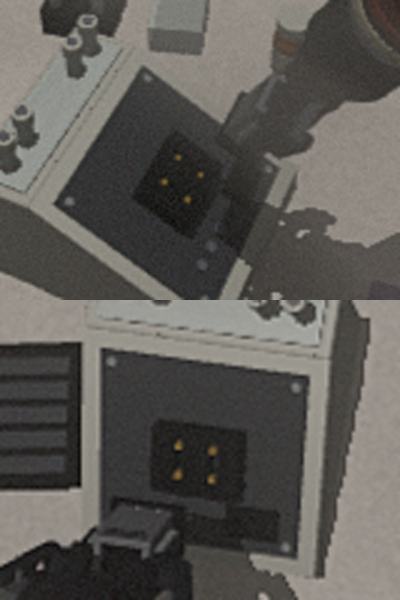

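```bash
python3 - <<'E'
from h import *
from rob import F,RF
for n in('top0','side0'):
    p,d,K,T=load(n+'.npz')
    for q in ([.01,.014,0],[.01,-.014,0],[-.01,.014,0],[-.01,-.014,0],[0,0,0],[.028,.036,0],[.028,-.036,0],[-.028,.036,0],[-.028,-.036,0],[.02,.027,.004],[.02,-.027,.004]):
        print(n,q,proj(F+RF.apply(q),K,T)[:2].round(1))
E
python3 - <<'E'
import numpy as np,cv2
ims=[]
for k in (0,2,4):
    p=np.load(f'top{k}.npz')['p']; ims.append(cv2.resize(p[195:265,180:250,::-1],(266,300),interpolation=0))
ims2=[]
for k in (0,2,4):
    p=np.load(f'side{k}.npz')['p']; ims2.append(cv2.resize(p[235:305,285:355,::-1],(266,300),interpolation=0))
cv2.imwrite('pics/cmp.png',cv2.convertScaleAbs(np.vstack([np.hstack(ims),np.hstack(ims2)]),alpha=1.8))
E
```

```text
top0 [0.01, 0.014, 0] [208.4 220.6]
top0 [0.01, -0.014, 0] [219.8 222.2]
top0 [-0.01, 0.014, 0] [208.2 228.1]
top0 [-0.01, -0.014, 0] [219.5 229.7]
top0 [0, 0, 0] [214.  225.1]
top0 [0.028, 0.036, 0] [199.6 212.4]
top0 [0.028, -0.036, 0] [229.1 216.5]
top0 [-0.028, 0.036, 0] [199.2 233.5]
top0 [-0.028, -0.036, 0] [228.1 237.6]
top0 [0.02, 0.027, 0.004] [202.7 216.6]
top0 [0.02, -0.027, 0.004] [224.8 219.7]
side0 [0.01, 0.014, 0] [306.9 273.3]
side0 [0.01, -0.014, 0] [312.3 263.7]
side0 [-0.01, 0.014, 0] [314.2 278.7]
side0 [-0.01, -0.014, 0] [319.4 269.1]
side0 [0, 0, 0] [313.2 271.1]
side0 [0.028, 0.036, 0] [295.8 276.1]
side0 [0.028, -0.036, 0] [310.  251.8]
side0 [-0.028, 0.036, 0] [316.6 291.4]
side0 [-0.028, -0.036, 0] [329.6 266.5]
side0 [0.02, 0.027, 0.004] [301.5 274.5]
side0 [0.02, -0.027, 0.004] [311.9 256.1]
```

View pics/cmp.png

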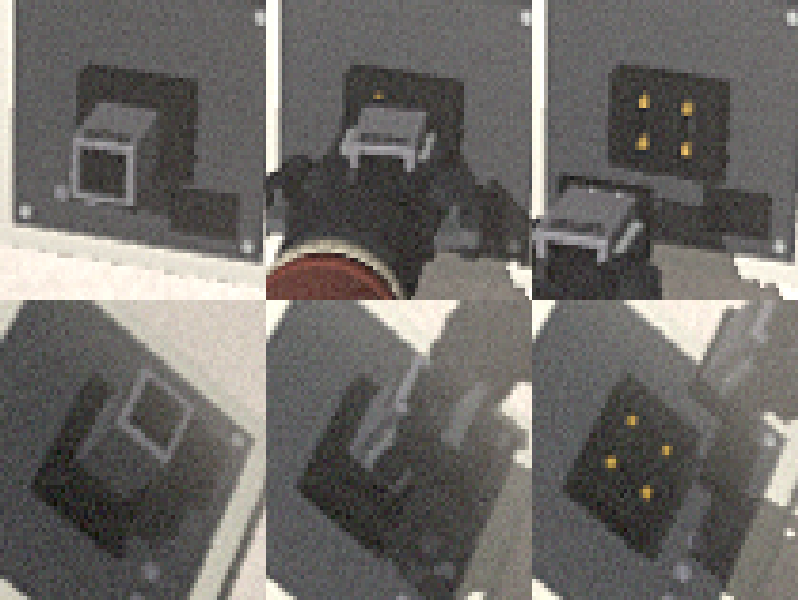

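Run:
```python
from rob import *
import cv2
R=Ro.from_euler('z',RYAW)*RT
o=observe(); move_l(o['eef_pos']+[0,0,.11],feed=.2)
movep(REST+[0,0,.013+.15],eul(R)); move_l(REST+[0,0,.013+.06],feed=.12)
hold(.2)
o=observe(); print(o['time_s'],o['eef_pos']-REST,o['ft_force'])
for c in('side','top'):
    p,d=get_image(c); np.savez(c+'5.npz',p=p,d=d,**get_calibration(c))
p=np.load('side5.npz')['p'];q=np.load('top5.npz')['p']
cv2.imwrite('pics/a5.png',cv2.convertScaleAbs(np.hstack([cv2.resize(p[90:190,280:380,::-1],(400,400),interpolation=0),cv2.resize(q[150:250,370:470,::-1],(400,400),interpolation=0)]),alpha=1.5))
```

```text
19.6583 [ 0.0006 -0.0004  0.0742] [ 0.1382 -0.0272 -1.4907]<sys>:0: UserWarning: Gimbal lock detected. Setting third angle to zero since it is not possible to uniquely determine all angles.
```

View pics/a5.png

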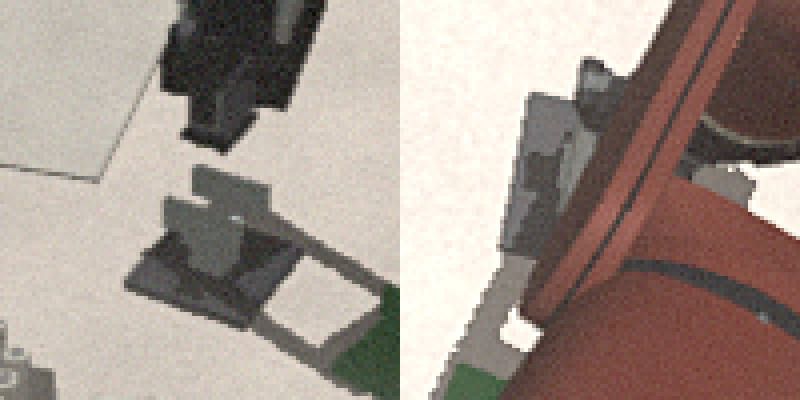

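```bash
cat > mfit.py <<'E'
from fit import *
import sys
np.set_printoptions(precision=4,suppress=True)
def mod(q):
    x,y,z,pit=q; R=rz(-.2352)@ry(pit); t=np.array([x,y,z])
    L=[box([0,0,.003],[.02,.027,.003]),box([0,0,.032],[.018,.02,.026])]
    return [tf(b,R,t) for b in L]+rest([.5675,-.2583,-.2352,.001])
if __name__=='__main__':
    e=np.array([.5683,-.2587,.078+.0608,0])
    for roi in ((323,113,350,131),(323,108,348,130)):
      for p0 in (0,.05,-.05):
        x,f=fit(mod,e+[0,0,0,p0],'side5.npz',roi,step=(.005,.005,.005,.05),sc=.01)
        print(x-e,f)
    p,d,K,T=load('side5.npz')
    print(((cloud(d,K,T)[106:132:2,320:352:2,2])*1000).astype(int))
    print((cloud(d,K,T)[106:132:2,320:352:2,1]*1000).astype(int))
E
python3 mfit.py
```

```text
[-0.0004 -0.      0.0007 -0.0066] 0.23035185660653007
[-0.0004 -0.      0.0007 -0.0058] 0.23035521510417697
[-0.0004 -0.      0.0007 -0.0072] 0.23035738688368307
[-0.0005  0.      0.0008 -0.0054] 0.33194240932419555
[-0.0005  0.      0.0008 -0.0054] 0.33194229769462835
[-0.0005  0.      0.0008 -0.0053] 0.33194227275566485
[[ 29  29 220 224 228 230 224 211 211 199 195 194  42  41  37  40]
 [ 20  22 213 211 211 223 216 205 202 195 197 187  35  38  38  41]
 [ 15  17 206 206 207 214 210 201 193 195 190 181  29  29  30  34]
 [  1   7   6   3 179 204 204 189 186 188 180 170  20  19  22  22]
 [  5   4  -2   1 172 183 188 183 182 181 172 166  13  12  14  13]
 [  5   0   1   0 166 177 179 174 172 173 164 158   1   3   4   6]
 [  4   1   2   3 162 168 173 171 166 166 158 150 143   2   4   0]
 [ -1   1   0   2 153 162 165 164 160 159 150 143   1   2   0   4]
 [  0   1   0 149 143 148 153 156 153 152 143   2   0   2   0   0]
 [  2   3   0 142 143 145 145 144 146 146   4   0   3   0   1   0]
 [  0   0   0   4   0 127 141 143 145 139   0   2   3   1   3   1]
 [  3   1   1   0   1   1   3  -2 128  
[... 501 characters left out ...]
9 -502
  -501 -504]
 [-475 -485 -484 -487 -244 -229 -228 -237 -241 -241 -255 -267 -504 -503
  -503 -502]
 [-463 -469 -471 -471 -239 -231 -227 -231 -239 -241 -255 -268 -281 -492
  -490 -500]
 [-459 -458 -462 -460 -242 -230 -228 -230 -238 -241 -256 -268 -479 -479
  -486 -480]
 [-445 -446 -448 -237 -246 -241 -236 -233 -238 -242 -257 -463 -467 -467
  -473 -474]
 [-430 -430 -437 -236 -236 -235 -236 -240 -238 -240 -446 -453 -451 -458
  -457 -463]
 [-420 -423 -425 -421 -429 -250 -232 -232 -230 -240 -439 -438 -438 -443
  -443 -447]
 [-405 -410 -411 -416 -414 -417 -416 -426 -244 -422 -425 -434 -431 -432
  -435 -437]
 [-394 -400 -403 -402 -401 -400 -409 -410 -412 -409 -417 -418 -424 -419
  -422 -423]]
```

The hand-held pose agrees with the prediction within 1 mm, and pitch is under 0.5°. Now I lower it.

Run:
```python
from rob import *
move_l(REST+[0,0,.013+.008],feed=.06); hold(.1)
o=observe();print(o['time_s'],o['eef_pos']-REST,o['ft_force'])
print(move_l(REST+[0,0,.013-.004],feed=.01,max_force=3))
hold(.1)
o=observe();print(o['time_s'],o['eef_pos']-REST,o['ft_force'],o['torque'])
```

```text
20.875 [ 0.0005 -0.0003  0.0217] [ 0.4722 -0.6163 -1.331 ]
True
21.7 [-0.      0.      0.0145] [-0.9013  0.6954  5.4765] [-0.0531  0.072   0.0123]
```

```bash
python3 - <<'E'
from rob import *
import cv2
gripper_to(.038,f_grip=20); hold(.1)
o=observe();print(o['opening'],o['ft_force'])
gripper_to(.046); hold(.1)
o=observe();print(o['opening'],o['ft_force'])
gripper_to(.08); hold(.2)
o=observe();print(o['opening'],o['ft_force'],o['time_s'])
move_l(o['eef_pos']+[0,0,.09],feed=.08)
move_l(o['eef_pos']+[0,0,.2],feed=.2)
o=observe(); R=Ro.from_euler('xyz',o['tcp_rot'])
set_joints(o['q']+np.array([.7,-.2,0,0,0,0])); hold(.2)
for c in('side','top'):
    p,d=get_image(c); np.savez(c+'6.npz',p=p,d=d,**get_calibration(c))
p=np.load('side6.npz')['p'];q=np.load('top6.npz')['p']
cv2.imwrite('pics/a6.png',cv2.convertScaleAbs(np.hstack([cv2.resize(p[90:190,280:380,::-1],(400,400),interpolation=0),cv2.resize(q[150:250,370:470,::-1],(400,400),interpolation=0)]),alpha=1.5))
cv2.imwrite('pics/a6t.png',q[:,:,::-1])
o=observe();print(o['time_s'],o['eef_pos'],o['ft_force'])
E
cat > fin.py <<'E'
from fit import *
np.set_printoptions(precision=4,suppress=True)
def mod(q):
    x,y,z,pit,yaw,roll=q; R=rz(-.2352+yaw)@ry(pit)@cv2.Rodrigues(np.array([roll,0,0.]))[0]; t=np.array([x,y,z])
    L=[box([0,0,.003],[.02,.027,.003]),box([0,0,.032],[.018,.02,.026])]
    return [tf(b,R,t) for b in L]+rest([.5677,-.2583,-.2352,.0005])
e=np.array([.5677,-.2583,.078,0,0,0])
for n,roi in (('top6.npz',(395,165,452,228)),('side6.npz',(305,110,362,170))):
    x,f=fit(mod,e,n,roi,step=(.006,.006,.005,.05,.05,.05),sc=.01); d=x-e
    print(n,rz(.2352)@d[:3],d[3:],f)
E
python3 fin.py
```

```text
0.039380617957434215 [-0.0293  0.9818  3.995 ]
0.046193841462137904 [ 1.068  -0.4119  0.2929]
0.07974076847982996 [-0.011  -0.5021 -0.1584] 22.9917
26.8917 [0.5911 0.1661 0.4123] [-0.7981 -0.1425 -0.1563]
top6.npz [ 0.0001 -0.0008  0.0002] [-0.0114  0.0064  0.0015] 0.07362648549611524
side6.npz [-0.0011 -0.0012  0.0013] [0.0108 0.0007 0.0077] 0.2038290651817825
```

View pics/a6.png

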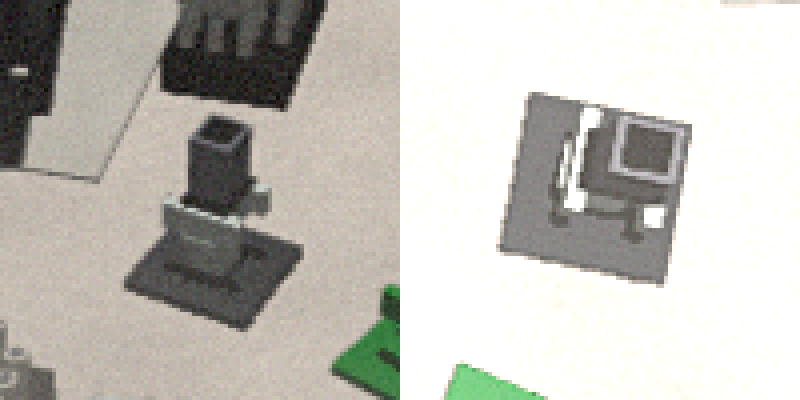

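View pics/a6t.png

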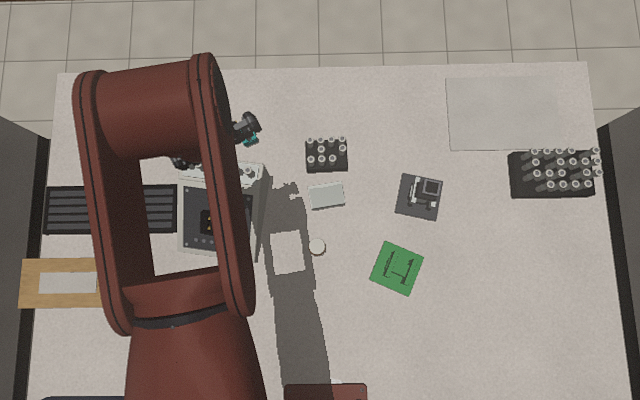

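The module stands on both rails, upright and centred within about 1.5 mm. The rack (326,155), tip box (327,196) and jar (317,246) are where they started. The arm is clear of everything, so I'm handing in.

```bash
python3 -c "
from plant import *
job_done(); print(observe()['time_s'])"
```

```text
the job is handed in; nothing more can be done
the job is handed in; nothing more can be done
```

I unplugged the grey module by rocking it, set it on the aluminium two-rail rest, and handed the job in at about 27 s; no verdict was reported.

- **Unplugging:** I rocked it about 8° each way, keeping the raised pin row up on each swing. The net pull on the socket peaked at about 10 N, against the 18 N that holds it down. In the pictures after the pull, the socket sat level and empty on the panel.
- **Placing:** I lowered it until a light contact of about 5 N, then released it.
- **Last checks:** Fits to both cameras put the module within about 1.2 mm of centre, 0.2–1.3 mm above the rails, and within about 0.7° of upright and square. The rack, tip box and jar looked unmoved by eye in the top view, and the arm was clear of everything.
- **Disagreements:** The two cameras differed by about 1 mm. They also gave the tilt along the rails opposite signs (-0.011 and +0.011 rad), which is well inside tolerance.
- **Not measured directly:** I had no direct measure of the module's own lean or of the socket's lift. I inferred them from the tool pose, the wrist force and the pictures.

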